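# Gauge the stray ball and open its jar

### The job

Press the height gauge's sprung plunger down until its foot rests firmly on the ivory roulette ball in its seat, keep it there a second to take the ball's size, and let it up again. Then open the jar that holds balls of that size (the tall jar has the large 22 mm balls, the squat jar the small 16 mm ones): leaving the jar down in its rack well, turn its tight cap anticlockwise only until the threads let go, lift it straight up and finish still holding it, level and still, just above the open mouth (a centimetre or three clear). Leave the other jar shut, leave the ball in the gauge and do not push the other things about.

Things in the scene. Friction and masses are not known exactly. Their poses are not given: they have to be found in the camera images.
- gauge_anvil (a point): middle of the height gauge's flat steel seat, 14 mm above the table, where the ball to be gauged lies inside a ring 20 mm wide and 4 mm high (up to 3 mm off centre). z up; x points from the anvil to the gauge's column, 61 mm away (column top 112 mm above the table; the gauge's arm over the anvil is 107 mm high, its bush 110 mm).
- plunger (a joint): travel of the gauge's plunger in m: 0 fully up, growing as it is pressed down (26 mm at most). The foot, a flat 18 mm disc, hangs 34 mm above the anvil at 0, so the ball's height in mm is 34 minus the travel in mm: about 12 mm of travel on a 22 mm ball, 18 mm on a 16 mm ball. A spring lifts it back up: 2 N to start, 4 N at 18 mm.
- plunger_top (a point): middle of the upper face of the plunger's black thumb pad, 26 mm across, 142 mm above the table when up, right over the anvil; it moves with the plunger and is the highest part of the gauge.
- ball22_center (a point): centre of a loose ivory roulette ball of 22 mm; it lies either in the gauge's seat or in the ball rest.
- ball16_center (a point): centre of a loose ivory roulette ball of 16 mm; it lies in the other of these two places.
- ball_rest: low round black plastic ball rest, 60 mm across, 18 mm high, fixed; origin at the middle of its underside.
- rack: steel rack screwed to the table: base plate 110 x 270 x 4 mm with two square wells 75.5 mm wide inside, walls reaching 30 mm above the table; origin at the middle of its underside; the wells' centres lie 65 mm to either side along its y axis. A jar stands square to the rack.
- jar_tall_mouth (a point): centre of the tall jar's mouth, level with its rim; z up, x towards the small nib on its shoulder. Clear square glass jar, 72 x 72 mm, shoulder 70 mm and rim 85 mm above its base, full of 22 mm ivory balls. It stands loose on the 4 mm floor of one of the rack's wells (rim 89 mm above the table); the well stops it turning, nothing holds it down.
- jar_squat_mouth (a point): centre of the squat jar's mouth, level with its rim; z up, x towards the small nib on its shoulder. Clear square glass jar, 72 x 72 mm, shoulder 46 mm and rim 61 mm above its base, full of 16 mm ivory balls. It stands loose on the 4 mm floor of one of the rack's wells (rim 65 mm above the table); the well stops it turning, nothing holds it down.
- cap_tall_centre (a point): centre of the tall jar's cap, half-way up. Round black ribbed plastic cap, 58 mm across, 18 mm high, with 3 inner lugs under the jar's threads and a rubber liner that springs out 3 mm when it comes off; z along its axis, x towards the raised pointer on its top. Closed, this point is 2 mm below the jar's rim and the skirt's edge is 4 mm above the glass shoulder.
- cap_squat_centre (a point): centre of the squat jar's cap, half-way up. Round black ribbed plastic cap, 58 mm across, 18 mm high, with 3 inner lugs under the jar's threads and a rubber liner that springs out 3 mm when it comes off; z along its axis, x towards the raised pointer on its top. Closed, this point is 2 mm below the jar's rim and the skirt's edge is 4 mm above the glass shoulder.
- cap_tall_nib (a point): point on the tall jar's cap's rim, 29 mm out from its axis, under the pointer. Turned anticlockwise seen from above, the cap rises 2.5 mm in the first 73 degrees (2 mm a radian); from there to about 110 degrees the lugs stand in the gaps of the threads and it lifts straight off. Breaking it loose takes 0.5 to 0.9 N m, less as it rises.
- cap_squat_nib (a point): point on the squat jar's cap's rim, 29 mm out from its axis, under the pointer. Turned anticlockwise seen from above, the cap rises 2.5 mm in the first 73 degrees (2 mm a radian); from there to about 110 degrees the lugs stand in the gaps of the threads and it lifts straight off. Breaking it loose takes 0.5 to 0.9 N m, less as it rises.
- jar_tall_nib (a point): point of the tall jar 29 mm out from its axis, level with the closed cap's middle, in line with the shoulder's nib; the closed cap's rim point is here.
- jar_squat_nib (a point): the same point of the squat jar.
- weight_500: bystander: stainless calibration weight, 38 mm across, 68 mm high with its knob; origin at the middle of its underside.
- weight_200: bystander: smaller stainless weight, 28 mm across, 54 mm high; origin at the middle of its underside.
- scoop: bystander: clear polycarbonate scoop, bowl 90 x 66 x 34 mm, handle 75 mm long towards its -x; origin under the bowl's middle.
- divider: bystander: black anodised chip divider bar, 220 mm along its x, 22 mm wide, 22 mm high with its three fins; origin at the middle of its underside.
- chips_a: bystander: stack of twelve chips, 39 mm across, 40 mm high; origin at the middle of its underside.
- chips_b: bystander: stack of seven chips, 39 mm across, 23 mm high; origin at the middle of its underside.
Not all that is in view belongs to the job. What is shaped like the part that bears cap_tall_centre but purple is not meant.

How it is judged:
By the outcome, as a careful person would: the job done as asked, in the order asked, and still so for the second after the job is handed in, while the arm keeps its last pose, push and grip.
It also fails if it takes over 48 s, if anything falls off the work surface, if the arm or the gripper's body presses on something with over 40 N, if the wrist force passes 120 N, or if a joint passes its speed limit or range.

### The arm

A 6-joint arm with a two-finger parallel gripper is mounted at the origin on the work surface. World frame = base frame: x ahead of the robot, y to its left, z up, the work surface at z = 0. Lengths are in m, angles in rad, forces in N, time in s.
With the tool pointing down it reaches from about 0.35 to 0.975 m from the base axis. Payload 4.9 kg.
Tool frame: the origin (TCP) lies at the very end of the fingers, on their centre line; the grasp point (between the pads) lies 19 mm behind it; z points along the fingers, y is the line along which they close (so a half turn about z gives the same grasp; the last joint's range is limited). The gripper opens to 85 mm and grips with 20 to 120 N. Pads are 22 mm wide; open, the fingers measure 114 mm over their backs; the gripper's body (76 mm by 85 mm) begins 54 mm behind the grasp point. The pads swing forward as they close: fully open they stand 13 mm farther back than shut.
Start: joints at [1.134, 0.053, 1.613, -0, 1.476, -0.119], TCP at [0.195, 0.594, 0.231] pointing down, gripper open.
Joint ranges: [-3.01, 3.01], [-1.01, 2.22], [0.06, 2.58], [-1.02, 4.17], [0.09, 2.62], [-3.14, 3.14]. Speed limits (rad/s): [2.57, 2.57, 3.14, 3.14, 3.14, 3.14].

### API

Orientations are given as a unit quaternion [w, x, y, z].
In Python, from plant import manip gives the robot as it stands.
- The arm moves only by the tool move_arm, never from a script. Its argument "plan" is a list that holds one entry, the list of rows, each a list of 7 numbers: the shift along the tool's x, y, z as a fraction of full scale, then the turn, a rotation vector about the tool's x, y, z as a fraction of full scale, then the closure, from 0 (fully open) to 1 (shut). In form: [[[dx, dy, dz, wx, wy, wz, fingers], ...]]. A call has exactly 10 rows; each row shifts and turns the commanded pose from where the row before left it, along the tool's axes as they then stand; what a row does not reach is not made up. Full scale, the value 1, is 0.12 m for a shift and 0.15 rad for a turn. A row lasts 1/8 s, in which the tool goes at most 62.5 mm and 10.7 degrees, less where a joint would pass 70% of its speed; a pose out of reach is approached as far as the arm can. A call with a number of a shift or a turn outside -1 to 1 is refused whole. A call with a gripper value outside its range is refused whole. The fingers move at their own pace and stop on an object; the grip force is fixed at half the most. Time passes only in rows, so rows that do not move let the fingers close, or fill a call up. It gives the time, the measured TCP pose, the force, the opening and the grip force at its end, in the units of the state.
- manip.state(): the state, without advancing time (a new reading comes with each control period).
- manip.grab_frame(name): name is "side" or "top"; returns a dict with "pixels" (400x640x3 uint8, blue, green, red), "depth" (400x640 float32, m along the optical axis (not along the pixel's ray), 0 where there is no reading), "vfov" (degrees; the focal length in pixels is half the picture's height over the tangent of half this angle, whatever the lens; pixels are square), "cx", "cy" (the principal point, pixels), "view" (4x4, takes a point from world to camera coordinates). Camera axes: x right, y down, z forward; pixel columns grow to the right and rows downward; lengths in m; the calibration is good to about 2 mm. A picture is of the moment at which its call begins.
- manip.job_done(): hands the job in; it is judged then, once.
The state is a dict: "time": time; "joint_pos": joint angles; "joint_vel": joint speeds; "joint_efforts": joint torques, N m; "tool_pos": TCP position; "tool_rot": TCP orientation; "contact_force": force on the tool from outside, world axes, zero at the start; "ft_torque": the same for the moment, N m; "gripper_width": opening from 0.0 (shut) to 1.0 (fully open); "grasp_force": force on a finger pad.
Only numpy, scipy, OpenCV 4.12 (cv2) and the standard library are available. Lean on these libraries where they do the work, as an engineer would, in place of code of your own. Each camera call takes 0.05 s, during which the arm holds its last target. There are 200 camera calls.

## Working session

There is one attempt and no reset: what is moved stays moved. The work goes in short steps, Python scripts to look and compute and a tool call to move; the robot and the scene stay as the last step left them, time stands still between calls to the robot, and variables do not carry over. Pictures are saved under pics/ and viewed, at most 10 in all, crops included, and the job is handed in when it is done.

Besides the shell and the picture viewer there is one more tool, called as a command line: name --argument value ..., lists and objects as JSON in quotes. move_arm: Moves the arm, as the interface text tells. Its arguments: {"type":"object","properties":{"plan":{"type":"array"}},"required":["plan"]}

```bash
mkdir -p pics; cat > h.py <<'E'
import numpy as np, cv2
from plant import manip
def grab(n):
    f=manip.grab_frame(n); h=f["pixels"].shape[0]
    f["f"]=h/2/np.tan(np.radians(f["vfov"])/2); f["V"]=np.array(f["view"]); return f
def cloud(f):
    d=f["depth"]; v,u=np.mgrid[:d.shape[0],:d.shape[1]]
    c=np.stack([(u-f["cx"])/f["f"]*d,(v-f["cy"])/f["f"]*d,d],-1)
    R,t=f["V"][:3,:3],f["V"][:3,3]; w=(c-t)@R; w[d<=0]=np.nan; return w
def plane(f,u,v,z):
    R,t=f["V"][:3,:3],f["V"][:3,3]; o=-R.T@t
    d=R.T@np.array([(u-f["cx"])/f["f"],(v-f["cy"])/f["f"],1]); return o+d*(z-o[2])/d[2]
def proj(f,p):
    c=f["V"][:3,:3]@np.array(p)+f["V"][:3,3]; return c[:2]/c[2]*f["f"]+[f["cx"],f["cy"]]
E
python3 - <<'E'
from h import *
import pickle
for n in("top","side"):
    f=grab(n); cv2.imwrite(f"pics/{n}0.png",f["pixels"]); pickle.dump(f,open(n+".pkl","wb"))
    print(n,f["vfov"],f["f"],f["cx"],f["cy"],(-f["V"][:3,:3].T@f["V"][:3,3]).round(3),f["V"][:3,:3].round(2).tolist())
print(manip.state())
E
```

```text
top 57.04792590650189 367.9870745539644 314.95359681570875 201.33214969917358 [0.377 0.018 0.985] [[-0.01, -1.0, -0.02], [-0.98, 0.02, -0.18], [0.18, 0.01, -0.98]]
side 57.339428865539816 365.76632922146587 314.7336442127726 203.4950225305063 [ 0.509 -0.464  0.7  ] [[1.0, -0.05, -0.01], [-0.05, -0.76, -0.65], [0.03, 0.65, -0.76]]
{'time': 0.1, 'joint_pos': array([ 1.13399899e+00,  5.33222302e-02,  1.61416950e+00, -5.90328762e-06,
        1.47603053e+00, -1.19004256e-01]), 'joint_vel': array([-0.00011523, -0.00278951, -0.00208867,  0.00096901,  0.00246132,
       -0.00167266]), 'joint_efforts': array([-2.71540239e-04, -3.94905531e+01, -3.71363139e+01, -1.46909210e-04,
        4.01093755e-03, -1.51775527e-05]), 'tool_pos': array([0.19505183, 0.59317605, 0.23015886]), 'tool_rot': array([-2.61856169e-04,  1.58228391e-01,  9.87402069e-01, -9.28592323e-04]), 'contact_force': array([ 0.16751303, -0.2225274 ,  1.44394889]), 'ft_torque': array([ 0.0144226 ,  0.04243381, -0.06228979]), 'grasp_force': 0.0, 'gripper_width': 0.9989335003886614}
```

View pics/top0.png

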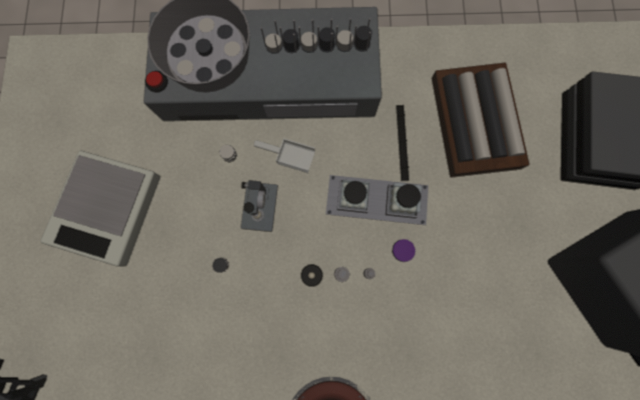

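View pics/side0.png

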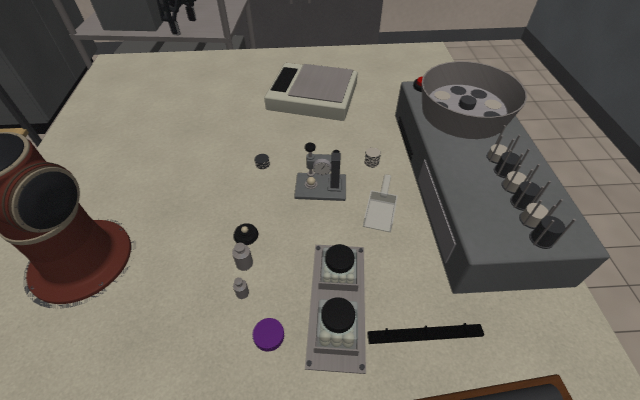

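The top view shows the gauge near (258,205) and the rack with its two black caps at (354,192) and (407,195). The purple decoy cap is at (403,250), the ball rest at (311,275), and the weights at (342,274) and (369,273). The side view shows the thumb pad at (310,147), the gauged ball at (311,182), the ball in the rest at (245,230), and the caps at (340,258) and (338,315). The cap at (338,315) appears to be on the tall jar.

What could be confused, in top-view pixels: caps at (354,192) and (407,195), the purple one at (403,250), and chip stack (220,265). The thumb pad (249,208) could be taken for the column top (255,185).

```bash
python3 - <<'E'
from h import *
import pickle
T=pickle.load(open("top.pkl","rb"));S=pickle.load(open("side.pkl","rb"))
a=cv2.resize(T["pixels"][165:235,230:290],None,fx=6,fy=6,interpolation=2)
b=cv2.resize(S["pixels"][135:205,285:355],None,fx=6,fy=6,interpolation=2)
c=cv2.resize(T["pixels"][168:230,320:435],None,fx=6,fy=6,interpolation=2)
d=cv2.resize(S["pixels"][215:250,230:262],None,fx=5,fy=5,interpolation=2)
im=np.zeros((800,1000,3),np.uint8)
im[:a.shape[0],:a.shape[1]]=a; im[:b.shape[0],370:370+b.shape[1]]=b; im[424:424+c.shape[0],:c.shape[1]]=c;im[424:424+d.shape[0],700:700+d.shape[1]]=d
cv2.imwrite("pics/c1.png",cv2.resize(im,None,fx=.75,fy=.75,interpolation=3))
for n,f in(("top",T),("side",S)):
    w=cloud(f); g=f["pixels"].max(-1)
    # caps: dark with height
    inx=(w[...,0]>.25)&(w[...,0]<.65)&(abs(w[...,1])<.32)
    m=((g<45)&inx&(w[...,2]>.05)&(w[...,2]<.2)).astype(np.uint8)
    k,l,s,cc=cv2.connectedComponentsWithStats(m)
    for i in range(1,k):
        if s[i,4]>15: p=w[l==i]; print(n,cc[i].round(1),s[i],p.mean(0).round(4),'zmax',np.percentile(p[:,2],[50,90]).round(4))
    # ivory balls
    hsv=cv2.cvtColor(f["pixels"],cv2.COLOR_BGR2HSV)
T_w=cloud(T)
print(T_w[200:216:2,240:262:2,2].round(3))
E
```

```text
top [354.9 191.9] [345 182  21  21 357] [ 0.5692 -0.0714  0.0719] zmax [0.0719 0.0741]
top [261.2 186.8] [260 184   4   6  20] [0.5837 0.1644 0.0838] zmax [0.0859 0.102 ]
top [408.  195.5] [397 185  23  22 399] [ 0.5529 -0.1989  0.096 ] zmax [0.096  0.0978]
top [248.6 207.2] [245 203   9  10  70] [0.5224 0.1839 0.1416] zmax [0.1417 0.1436]
side [309.9 146.9] [306 143   9   9  69] [0.5259 0.1829 0.1404] zmax [0.141  0.1424]
side [335.  169.6] [331 161   9  19 142] [0.5843 0.1651 0.081 ] zmax [0.0814 0.1054]
side [339.4 258.3] [326 245  28  28 636] [ 0.5721 -0.0759  0.07  ] zmax [0.0709 0.0726]
side [337.9 314.8] [322 298  33  35 923] [ 0.5562 -0.2036  0.0944] zmax [0.0951 0.0965]
[[-0.004 -0.004  0.014  0.013  0.108  0.108  0.107  0.107  0.107  0.116
   0.112]
 [ 0.002 -0.001  0.014  0.142  0.143  0.106  0.105  0.107  0.107  0.113
   0.112]
 [ 0.001 -0.001  0.144  0.143  0.143  0.141  0.144  0.104  0.105  0.109
   0.114]
 [-0.    -0.001  0.144  0.142  0.142  0.141  0.144  0.106  0.104  0.107
   0.108]
 [ 0.002  0.002  0.144  0.141  0.142  0.138  0.141  0.107  0.107  0.012
   0.094]
 [-0.001  0.008  0.139  0.14   0.143  0.142  0.138  0.111  0.1    0.014
   0.014]
 [-0.002  0.011  0.015  0.141  0.141  0.137  0.108  0.106  0.101  0.033
   0.018]
 [ 0.     0.012  0.009  0.013  0.013  0.094  0.095  0.088  0.088  0.033
   0.027]]
```

View pics/c1.png

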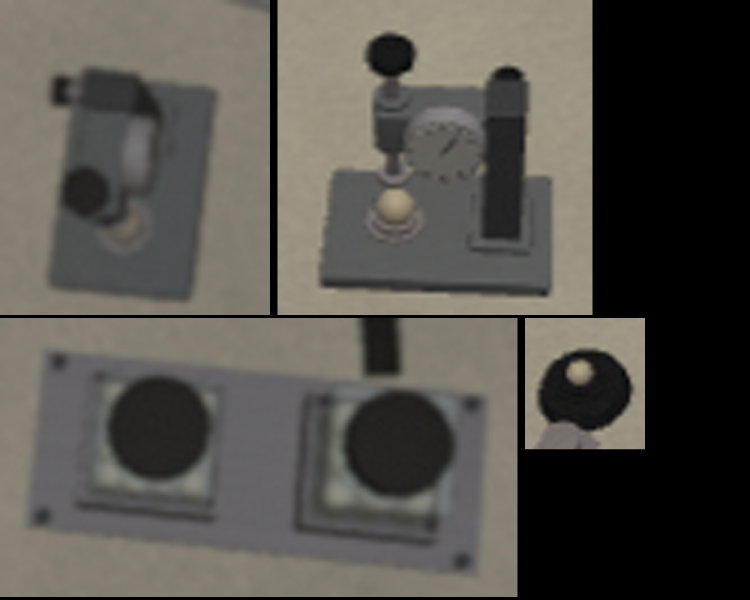

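In the crop, the black pad sits above the bush, separate from the column, and an ivory ball about 8.4 px across lies in the seat. At that range 22 mm would be about 8.6 px and 16 mm about 6.3 px, so it's probably the 22 mm ball and the tall jar (cap top at z 0.096). The press will confirm this. First I'll travel towards a point over the pad at (0.524, 0.1835), closing the fingers on the way.

move_arm --plan '[[[-0.41,-0.266,0.03,0,0,0,1],[-0.41,-0.266,0.03,0,0,0,1],[-0.41,-0.266,0.03,0,0,0,1],[-0.41,-0.266,0.03,0,0,0,1],[-0.41,-0.266,0.03,0,0,0,1],[-0.41,-0.266,0.03,0,0,0,1],[-0.41,-0.266,0.03,0,0,0,1],[-0.41,-0.266,0.03,0,0,0,1],[-0.41,-0.266,0.03,0,0,0,1],[0,0,0,0,0,1,1]]]'

```text
time: 1.35
tool_pos: [0.5276, 0.1791, 0.1979]
tool_rot: [-0.001, 0.236, 0.972, -0.001]
contact_force: [-0.4, 0.0, 0.7]
gripper_width: 0.002
grasp_force: 0.0
```

move_arm --plan '[[[0,0,0,0,0,1,1],[0,0,0,0,0,1,1],[0,0,0,0,0,1,1],[0,0,0,0,0,1,1],[0,0,0,0,0,1,1],[0,0,0,0,0,1,1],[0,0,0,0,0,1,1],[0,0,0,0,0,1,1],[0,0,0,0,0,1,1],[0,0,0,0,0,0,1]]]'

```text
time: 2.6
tool_pos: [0.5258, 0.1824, 0.1984]
tool_rot: [-0.0, 0.788, 0.615, -0.0]
contact_force: [0.5, -0.5, 0.1]
gripper_width: -0.002
grasp_force: 0.0
```

```bash
cat >> h.py <<'E'
from scipy.spatial.transform import Rotation as Ro
def togo(target):
    s=manip.state(); q=s["tool_rot"]; R=Ro.from_quat([q[1],q[2],q[3],q[0]]).as_matrix()
    d=R.T@(np.array(target)-s["tool_pos"])
    print("t",s["time"],"pos",s["tool_pos"].round(4),"zax",R[:,2].round(4),"yaw",np.arctan2(R[1,0],R[0,0]).round(3),"q6",s["joint_pos"][5].round(3),"F",s["contact_force"].round(2),"w",round(s["gripper_width"],3),"g",round(s["grasp_force"],1),"FS shift",(d/.12).round(3))
E
python3 - <<'E'
from h import *
import pickle
T=pickle.load(open("top.pkl","rb"));S=pickle.load(open("side.pkl","rb"))
for n,f,boxes in(("top",T,[(345,182,21,21,.072),(397,185,23,22,.096),(245,203,9,10,.142)]),("side",S,[(326,245,28,28,.072),(322,298,33,35,.096),(306,143,9,9,.142)])):
    w=cloud(f); g=f["pixels"].max(-1)
    for x,y,a,b,z in boxes:
        m=np.zeros(g.shape,bool); m[y-2:y+b+2,x-2:x+a+2]=1
        m&=(g<55)&(abs(w[...,2]-z)<.007)
        v,u=np.nonzero(m); p=np.array([plane(f,i,j,z) for i,j in zip(u,v)])[:,:2].astype(np.float32)
        c,r=cv2.minEnclosingCircle(p); print(n,z,np.round(c,4),round(r,4),p.mean(0).round(4),len(u))
togo([.524,.1835,.165])
E
```

```text
top 0.072 [ 0.5694 -0.0711] 0.0291 [ 0.569  -0.0713] 382
top 0.096 [ 0.5531 -0.1988] 0.0296 [ 0.5529 -0.1992] 421
top 0.142 [0.5226 0.1848] 0.0126 [0.5226 0.1843] 86
side 0.072 [ 0.5725 -0.0741] 0.0304 [ 0.572  -0.0744] 586
side 0.096 [ 0.5555 -0.2015] 0.0302 [ 0.5561 -0.2025] 867
side 0.142 [0.5247 0.1813] 0.0149 [0.5254 0.1815] 74
t 2.6 pos [0.5258 0.1824 0.1984] zax [-9.e-04 -2.e-04 -1.e+00] yaw 1.326 q6 0.445 F [ 0.48 -0.54  0.11] w -0.002 g 0.0 FS shift [ 0.006 -0.017  0.278]
```

move_arm --plan '[[[0.006,-0.015,0.1,0,0,0,1],[0,0,0.1,0,0,0,1],[0,0,0.1,0,0,0,1],[0,0,0.07,0,0,0,1],[0,0,0.04,0,0,0,1],[0,0,0.04,0,0,0,1],[0,0,0.02,0,0,0,1],[0,0,0.02,0,0,0,1],[0,0,0.02,0,0,0,1],[0,0,0,0,0,0,1]]]'

```text
time: 3.85
tool_pos: [0.5247, 0.1836, 0.1379]
tool_rot: [0.0, 0.789, 0.615, 0.0]
contact_force: [-0.4, 0.4, 2.4]
gripper_width: 0.0
grasp_force: 0.9
```

```bash
python3 - <<'E'
from h import *
togo([.524,.183,.130])
f=grab("side"); cv2.imwrite("pics/s1.png",cv2.resize(f["pixels"][100:210,260:380],None,fx=5,fy=5,interpolation=2))
E
```

```text
t 3.85 pos [0.5247 0.1836 0.1379] zax [ 5.e-04  1.e-04 -1.e+00] yaw 1.324 q6 0.45 F [-0.37  0.38  2.36] w 0.0 g 0.9 FS shift [-0.006 -0.005  0.066]
```

View pics/s1.png

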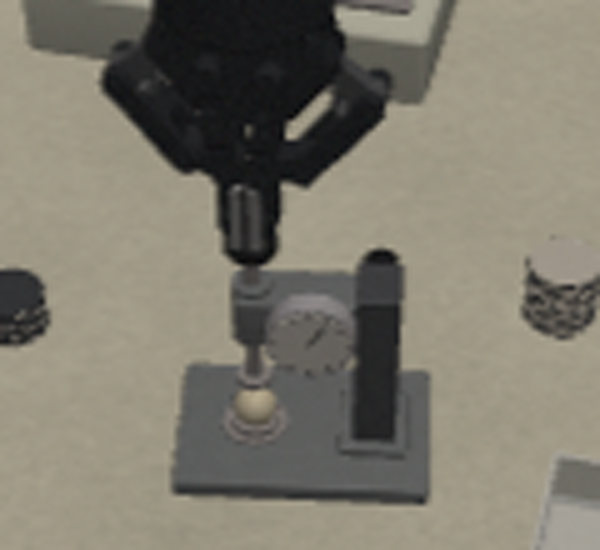

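The closed fingertips stand on the thumb pad, at about crop (250,250), and the foot is just above the ball at (257,405). I'll keep pressing.

move_arm --plan '[[[0,0,0.012,0,0,0,1],[0,0,0.012,0,0,0,1],[0,0,0.012,0,0,0,1],[0,0,0.012,0,0,0,1],[0,0,0.008,0,0,0,1],[0,0,0.008,0,0,0,1],[0,0,0.004,0,0,0,1],[0,0,0.004,0,0,0,1],[0,0,0,0,0,0,1],[0,0,0,0,0,0,1]]]'

```text
time: 5.15
tool_pos: [0.5248, 0.1836, 0.1296]
tool_rot: [0.0, 0.789, 0.615, 0.0]
contact_force: [-1.5, 0.2, 4.8]
gripper_width: 0.0
grasp_force: 2.5
```

move_arm --plan '[[[0,0,0.004,0,0,0,1],[0,0,0.004,0,0,0,1],[0,0,0.004,0,0,0,1],[0,0,0,0,0,0,1],[0,0,0,0,0,0,1],[0,0,0,0,0,0,1],[0,0,0,0,0,0,1],[0,0,0,0,0,0,1],[0,0,0,0,0,0,1],[0,0,0,0,0,0,1]]]'

```text
time: 6.4
tool_pos: [0.5249, 0.1836, 0.1293]
tool_rot: [0.0, 0.789, 0.615, 0.0]
contact_force: [-4.5, -1.1, 9.4]
gripper_width: 0.0
grasp_force: 4.9
```

The travel stops at about 12.5 mm while the force climbs, so the foot is resting on the 22 mm ball and the job is the tall jar. I'll press a little firmer, hold, then let it up.

move_arm --plan '[[[0,0,0.008,0,0,0,1],[0,0,0,0,0,0,1],[0,0,0,0,0,0,1],[0,0,0,0,0,0,1],[0,0,0,0,0,0,1],[0,0,0,0,0,0,1],[0,0,0,0,0,0,1],[0,0,0,0,0,0,1],[0,0,0,0,0,0,1],[0,0,0,0,0,0,1]]]'

```text
time: 7.65
tool_pos: [0.525, 0.1836, 0.1291]
tool_rot: [0.0, 0.789, 0.615, 0.0]
contact_force: [-5.5, -1.0, 13.0]
gripper_width: 0.001
grasp_force: 6.6
```

move_arm --plan '[[[0,0,-0.02,0,0,0,1],[0,0,-0.03,0,0,0,1],[0,0,-0.03,0,0,0,1],[0,0,-0.03,0,0,0,1],[0,0,-0.04,0,0,0,1],[0,0,-0.1,0,0,0,1],[0,0,-0.15,0,0,0,1],[0,0,-0.15,0,0,0,1],[0,0,-0.15,0,0,0,1],[0,0,0,0,0,0,1]]]'

```text
time: 8.9
tool_pos: [0.5259, 0.1838, 0.2136]
tool_rot: [0.001, 0.789, 0.615, 0.002]
contact_force: [-0.2, -0.4, -0.3]
gripper_width: -0.0
grasp_force: 0.0
```

```bash
python3 - <<'E'
from h import *
togo([.5543,-.2002,.20])
f=grab("side"); cv2.imwrite("pics/s2.png",cv2.resize(f["pixels"][100:210,260:380],None,fx=3,fy=3,interpolation=2))
E
```

```text
t 8.9 pos [0.5259 0.1838 0.2136] zax [ 4.5e-03  9.0e-04 -1.0e+00] yaw 1.324 q6 0.45 F [-0.18 -0.43 -0.3 ] w -0.0 g 0.0 FS shift [-3.046  1.012  0.111]
```

View pics/s2.png

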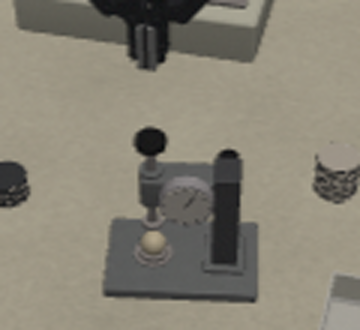

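The plunger is back up at crop (150,140) and the ball is still in its seat at (152,241). Next I'll move over the tall jar with the gripper open.

move_arm --plan '[[[-0.34,0.113,0.012,0,0,0,0],[-0.34,0.113,0.012,0,0,0,0],[-0.34,0.113,0.012,0,0,0,0],[-0.34,0.113,0.012,0,0,0,0],[-0.34,0.113,0.012,0,0,0,0],[-0.34,0.113,0.012,0,0,0,0],[-0.34,0.113,0.012,0,0,0,0],[-0.34,0.113,0.012,0,0,0,0],[-0.34,0.113,0.012,0,0,0,0],[0,0,0,0,0,0,0]]]'

```text
time: 10.2
tool_pos: [0.5524, -0.2045, 0.1962]
tool_rot: [-0.001, 0.79, 0.613, -0.001]
contact_force: [0.8, 0.2, -0.7]
gripper_width: 0.995
grasp_force: 0.0
```

move_arm --plan '[[[0,0,0.25,0,0,0,0],[0,0,0.25,0,0,0,0],[0,0,0.15,0,0,0,0],[0,0,0.1,0,0,0,0],[0,0,0,0,0,0,0],[0,0,0,0,0,0,0],[0,0,0,0,0,0,0],[0,0,0,0,0,0,0],[0,0,0,0,0,0,0],[0,0,0,0,0,0,0]]]'

```text
time: 11.45
tool_pos: [0.5532, -0.2023, 0.1078]
tool_rot: [0.0, 0.789, 0.615, 0.0]
contact_force: [-0.3, 0.0, 0.4]
gripper_width: 1.002
grasp_force: 0.0
```

```bash
python3 - <<'E'
from h import *
togo([.5543,-.2002,.072])
f=grab("side"); cv2.imwrite("pics/s3.png",cv2.resize(f["pixels"][240:380,260:440],None,fx=4,fy=4,interpolation=2))
E
```

```text
t 11.45 pos [ 0.5532 -0.2023  0.1078] zax [ 2.e-04 -0.e+00 -1.e+00] yaw 1.324 q6 -0.23 F [-0.26  0.02  0.44] w 1.002 g 0.0 FS shift [0.02  0.005 0.298]
```

View pics/s3.png

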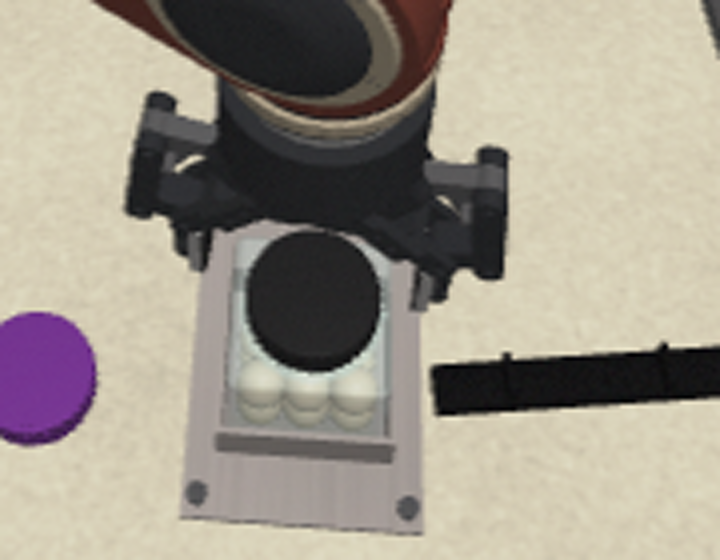

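The open fingers straddle the tall cap, at crop (200,250) and (425,290), with the cap centre at (313,300) midway between them. I'll go down and close.

move_arm --plan '[[[0.02,0.005,0.08,0,0,0,0],[0,0,0.08,0,0,0,0],[0,0,0.06,0,0,0,0],[0,0,0.05,0,0,0,0],[0,0,0.03,0,0,0,0],[0,0,0,0,0,0,0],[0,0,0,0,0,0,0],[0,0,0,0,0,0,0.1],[0,0,0,0,0,0,0.2],[0,0,0,0,0,0,0.25]]]'

```text
time: 12.75
tool_pos: [0.5544, -0.2002, 0.0718]
tool_rot: [0.0, 0.789, 0.615, 0.0]
contact_force: [0.5, -0.9, -0.6]
gripper_width: 0.75
grasp_force: 0.0
```

move_arm --plan '[[[0,0,0,0,0,0,0.3],[0,0,0,0,0,0,0.35],[0,0,0,0,0,0,0.6],[0,0,0,0,0,0,1],[0,0,0,0,0,0,1],[0,0,0,0,0,0,1],[0,0,0,0,0,0,1],[0,0,0,0,0,0,1],[0,0,0,0,0,0,1],[0,0,0,0,0,0,1]]]'

```text
time: 14.0
tool_pos: [0.5553, -0.2005, 0.0727]
tool_rot: [0.001, 0.789, 0.615, 0.001]
contact_force: [4.8, -0.4, 5.7]
gripper_width: 0.659
grasp_force: 63.3
```

```bash
python3 - <<'E'
from h import *
togo([.5543,-.2002,.071]); print(manip.state()["ft_torque"])
E
```

```text
t 14.0 pos [ 0.5553 -0.2005  0.0727] zax [ 2.4e-03 -9.0e-04 -1.0e+00] yaw 1.324 q6 -0.226 F [ 4.75 -0.42  5.65] w 0.659 g 63.3 FS shift [ 0.    -0.009  0.014]
[-0.03629587 -0.88293271  0.05006669]
```

The cap is held at 63 N with about 56 mm between the fingers. I'll null the small side load, then turn anticlockwise (−wz) while rising 2 mm a radian.

move_arm --plan '[[[0,0.01,-0.008,0,0,0,1],[0,0,0,0,0,0,1],[0,0,-0.001,0,0,-0.5,1],[0,0,-0.001,0,0,-0.5,1],[0,0,-0.001,0,0,-0.5,1],[0,0,-0.001,0,0,-0.5,1],[0,0,-0.001,0,0,-0.5,1],[0,0,-0.001,0,0,-0.5,1],[0,0,-0.001,0,0,-0.5,1],[0,0,0,0,0,0,1]]]'

```text
time: 15.25
tool_pos: [0.5546, -0.2005, 0.0733]
tool_rot: [-0.001, 0.602, 0.798, -0.001]
contact_force: [1.1, -0.4, 5.2]
gripper_width: 0.657
grasp_force: 63.4
```

```bash
python3 - <<'E'
from h import *
togo([.5553,-.2005,.0737]); print(manip.state()["ft_torque"])
f=grab("side"); cv2.imwrite("pics/s4.png",cv2.resize(f["pixels"][240:380,260:440],None,fx=4,fy=4,interpolation=2))
E
```

```text
t 15.25 pos [ 0.5546 -0.2005  0.0733] zax [-2.3e-03  2.0e-04 -1.0e+00] yaw 1.849 q6 -0.751 F [ 1.09 -0.45  5.19] w 0.657 g 63.4 FS shift [-0.002  0.005 -0.003]
[-0.02251217 -0.24654275  0.1350062 ]
```

View pics/s4.png

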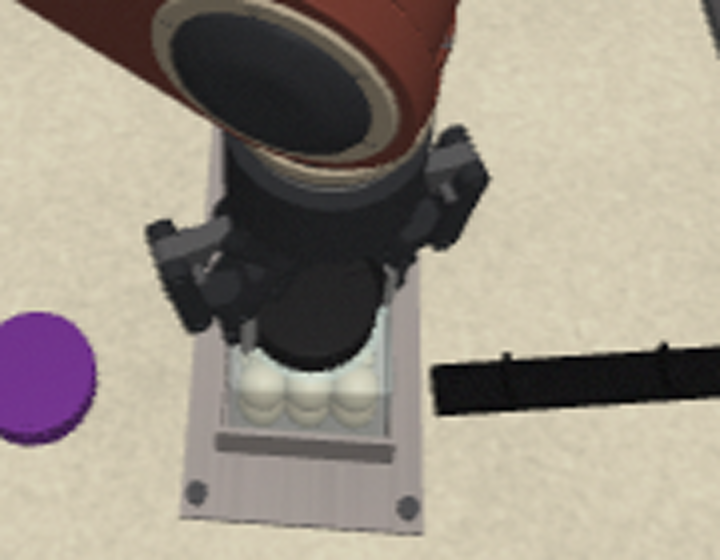

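The gripper has turned 30 degrees with a steady grip, and the jar still sits square in its well. I'll carry on to about 92 degrees.

move_arm --plan '[[[0,0,-0.002,0,0,-0.72,1],[0,0,-0.002,0,0,-0.72,1],[0,0,-0.002,0,0,-0.72,1],[0,0,-0.002,0,0,-0.72,1],[0,0,-0.002,0,0,-0.72,1],[0,0,-0.002,0,0,-0.72,1],[0,0,-0.002,0,0,-0.72,1],[0,0,0,0,0,-0.72,1],[0,0,0,0,0,-0.72,1],[0,0,0,0,0,-0.72,1]]]'

```text
time: 16.55
tool_pos: [0.5547, -0.2002, 0.0744]
tool_rot: [-0.001, 0.105, 0.995, 0.0]
contact_force: [3.6, -0.5, 1.3]
gripper_width: 0.663
grasp_force: 63.2
```

move_arm --plan '[[[0,0,0,0,0,0,1],[0,0,0,0,0,0,1],[0,0,0,0,0,0,1],[0,0,0,0,0,0,1],[0,0,0,0,0,0,1],[0,0,0,0,0,0,1],[0,0,0,0,0,0,1],[0,0,0,0,0,0,1],[0,0,0,0,0,0,1],[0,0,0,0,0,0,1]]]'

```text
time: 17.8
tool_pos: [0.5554, -0.2005, 0.0751]
tool_rot: [-0.0, 0.106, 0.994, -0.0]
contact_force: [0.2, 0.5, 0.3]
gripper_width: 0.662
grasp_force: 63.6
```

```bash
python3 - <<'E'
from h import *
togo([.5553,-.2005,.0753]); print(manip.state()["ft_torque"])
E
```

```text
t 17.8 pos [ 0.5554 -0.2005  0.0751] zax [-2.e-04 -0.e+00 -1.e+00] yaw 2.929 q6 -1.83 F [0.18 0.49 0.25] w 0.662 g 63.6 FS shift [ 0.001 -0.    -0.002]
[-0.00375673 -0.03881994 -0.02757249]
```

The turn is 92 degrees with no residual torque. Next I'll do a slow 3 mm test lift.

move_arm --plan '[[[0,0,-0.005,0,0,0,1],[0,0,-0.005,0,0,0,1],[0,0,-0.005,0,0,0,1],[0,0,-0.005,0,0,0,1],[0,0,-0.005,0,0,0,1],[0,0,0,0,0,0,1],[0,0,0,0,0,0,1],[0,0,0,0,0,0,1],[0,0,0,0,0,0,1],[0,0,0,0,0,0,1]]]'

```text
time: 19.05
tool_pos: [0.5555, -0.2004, 0.0782]
tool_rot: [-0.0, 0.106, 0.994, -0.0]
contact_force: [-0.5, 0.4, -0.0]
gripper_width: 0.658
grasp_force: 63.6
```

There is no load, so the lugs are free. I'll lift straight up another 25 mm, which puts the skirt about 2 cm above the rim.

move_arm --plan '[[[0,0,-0.015,0,0,0,1],[0,0,-0.03,0,0,0,1],[0,0,-0.03,0,0,0,1],[0,0,-0.03,0,0,0,1],[0,0,-0.03,0,0,0,1],[0,0,-0.03,0,0,0,1],[0,0,-0.03,0,0,0,1],[0,0,-0.015,0,0,0,1],[0,0,0,0,0,0,1],[0,0,0,0,0,0,1]]]'

```text
time: 20.3
tool_pos: [0.5553, -0.2004, 0.1032]
tool_rot: [-0.0, 0.106, 0.994, 0.0]
contact_force: [0.2, 0.4, -0.5]
gripper_width: 0.656
grasp_force: 63.6
```

move_arm --plan '[[[0,0,0,0,0,0,1],[0,0,0,0,0,0,1],[0,0,0,0,0,0,1],[0,0,0,0,0,0,1],[0,0,0,0,0,0,1],[0,0,0,0,0,0,1],[0,0,0,0,0,0,1],[0,0,0,0,0,0,1],[0,0,0,0,0,0,1],[0,0,0,0,0,0,1]]]'

```text
time: 21.55
tool_pos: [0.5555, -0.2005, 0.1034]
tool_rot: [0.0, 0.106, 0.994, -0.0]
contact_force: [0.2, 1.1, -0.6]
gripper_width: 0.666
grasp_force: 63.6
```

```bash
python3 - <<'E'
from h import *
togo([.5553,-.2005,.1035])
f=grab("side"); cv2.imwrite("pics/s5.png",cv2.resize(f["pixels"][240:380,260:440],None,fx=4,fy=4,interpolation=2))
w=cloud(f); g=f["pixels"].max(-1)
# cap: dark pixels in column band near the cap, below gripper
m=(g<45)&(abs(w[...,0]-.555)<.035)&(abs(w[...,1]+.2)<.04)&(w[...,2]>.09)&(w[...,2]<.14)
print(m.sum(), np.percentile(w[m][:,2],[2,25,50,75,98]).round(4))
E
```

```text
t 21.55 pos [ 0.5555 -0.2005  0.1034] zax [ 0. -0. -1.] yaw 2.929 q6 -1.83 F [ 0.17  1.05 -0.56] w 0.666 g 63.6 FS shift [ 0.001 -0.001 -0.001]
257 [0.1133 0.1246 0.1257 0.1263 0.1275]
```

View pics/s5.png

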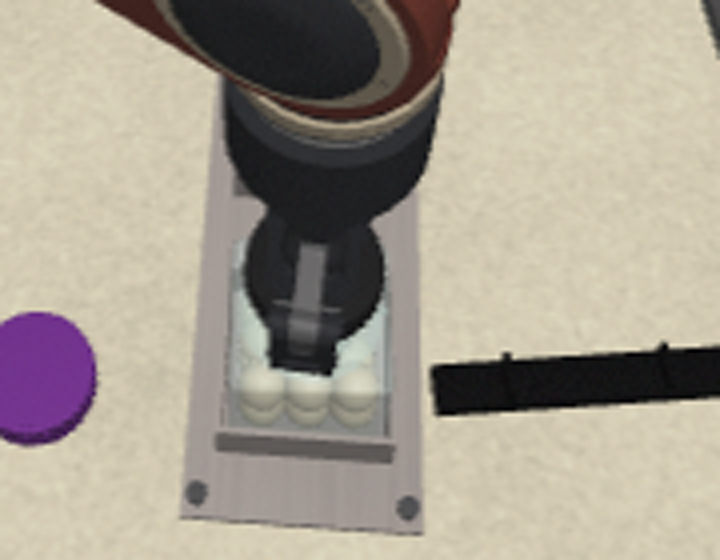

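The cap is held with its top at z 0.126, level, about 19 mm clear of the rim. The jar and its balls are still in the well, so I'm handing in.

```bash
python3 -c "
from plant import manip
print(manip.job_done())"
```

```text
the job is handed in; nothing more can be done
None
```

The ball gauged as 22 mm, so I unscrewed the tall jar's cap and handed the job in at about 22 s with the cap held level and still, about 2 cm above the open mouth.

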